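# Clear the empty core from a marker printer

### The arm

A 7-joint arm with a two-finger parallel gripper is mounted at the origin on the work surface. World frame = base frame: x ahead of the robot, y to its left, z up, the work surface at z = 0. Lengths are in m, angles in degrees, forces in N, time in s.
With the tool pointing down it reaches from about 0.425 to 0.875 m from the base axis. Payload 4.7 kg.
Tool frame: the origin (TCP) lies where the fingers leave the gripper's body, on its centre line; the fingertips stand 70 mm ahead of it and the grasp point (between the pads) lies 51 mm ahead of it (env.tip_reach is the distance from the TCP to the fingertips, in m); z points along the fingers, x is the direction in which the jaws open and shut, and the axes are right-handed (so a half turn about z gives the same grasp; the last joint's range is limited). The gripper opens to 87 mm and grips with 3 to 60 N. Pads are 19 mm wide; open, the fingers measure 117 mm over their backs; the gripper's body (75 mm by 190 mm) begins 51 mm behind the grasp point.
Start: joints at [64.406, 18.392, -4.016, 83.108, 1.295, 78.541, -3.26], TCP at [0.289, -0.582, 0.292] pointing down, gripper open.
Joint ranges: [-163.93, 163.93], [-17.29, 119.83], [-79.2, 71.16], [3.27, 140.29], [-89.18, 269.18], [5.43, 117.66], [-154.24, 154.24]. Speed limits (degrees/s): [147.25, 147.25, 180, 180, 180, 180, 180].

### API

Orientations are given as [roll, pitch, yaw] about the fixed x, y, z axes, in that order (R = Rz(yaw) Ry(pitch) Rx(roll)).
In Python, from cell import env, optics, order gives the robot as it stands.
- The arm moves only by the shell command python3 -m creep 'ROWS' [FORCE]. ROWS is JSON, a list of rows, each a list of 7 numbers: the shift along the tool's x, y, z in cm, then the turn, a rotation vector about the tool's x, y, z in rad, then the opening, from 0 (shut) to 1 (fully open). A call has 1 to 20 rows; each row shifts and turns the pose as measured when the row begins, along the tool's axes as they then stand; what a row does not reach is not made up. A row lasts 1/10 s, in which the tool goes at most 50 mm and 8.59 degrees, less where a joint would pass 70% of its speed; a pose out of reach is approached as far as the arm can. A call with a gripper value outside its range is refused whole. The fingers move at their own pace and stop on an object; FORCE is the grip in N (left out, the last holds). Time passes only in rows, so rows that do not move let the fingers close. It gives the time, the measured TCP pose, the force and the opening at its end, in the units of the state.
- env.get_obs(): the state, without advancing time (a new reading comes with each control period).
- optics.read_camera(name): name is "scene" or "side" or "wrist"; returns a dict with "frame" (480x640x3 uint8, blue, green, red), "z_map" (480x640 float32, m along the optical axis (not along the pixel's ray), 0 where there is no reading), "fx", "fy", "cx", "cy" (pixels), "distortion" ([k1, k2, p1, p2, k3] as OpenCV has them; the pictures are not rectified), "R" (3x3) and "t" (3): a world point X has camera coordinates R X + t; the wrist camera has in their place "hand_eye" (4x4, takes a point from camera to tool coordinates, whose origin is the TCP and whose axes are the tool frame's). Camera axes: x right, y down, z forward; pixel columns grow to the right and rows downward; lengths in m; the calibration is good to about 2 mm. A picture is of the moment at which its call begins: read the wrist's pose just before it.
- order.sign_off(): hands the job in, once; it reports no verdict.
The state is a dict: "time_s": time; "qpos": joint angles; "joint_velocities": joint speeds; "effort": joint torques, N m; "tool_pos": TCP position; "tool_rot": TCP orientation; "force": force on the tool from outside, world axes, zero at the start; "wrist_torque": the same for the moment, N m; "grip_width": finger opening in m.
Only numpy, scipy, OpenCV 4.12 (cv2) and the standard library are available. Lean on these libraries where they do the work, as an engineer would, in place of code of your own. Each camera call takes 0.05 s, during which the arm holds its last target. There are 200 camera calls.

### The job

The marker printer has run out of labels. Press its front cover in at the ribbed pad until the catch lets go, swing the cover wide open, draw the empty cardboard core straight off its spindle without straining the spindle, and lay the core in the scrap tray. Press gently, do not force the cover, leave it wide open for the new roll, and do not disturb the other things on the bench.

Things in the scene. Friction and masses are not known exactly. Their poses are not given: they have to be found in the camera images.
- printer: Grey marker printer, fixed. Origin on the bench below the middle of its deck plate; x points to its back, y to its left, z up. The deck plate is an upright face at x = 0, 220 mm wide, 185 mm high, the housing 130 mm deep behind it. In front of it (x -122 to 0 mm) is the media side, over a sill 23 mm high, enclosed by the cover. Over it, 192 to 214 mm above the bench, the console juts out to x = -68 mm, from y = -52 to 110 mm.
- cover (a joint): Cover angle, rad: 0 closed and caught, grows as it swings out to the front and left, stop at 1.9; negative when pressed in. The cover is a white pan with a clear window: 222 mm wide, 122 mm deep, walls 4 mm, from 25 to 188 mm above the bench, its open back against the deck plate. A friction hinge (0.06 N m) holds it where it is left. 1.3 rad or more is wide open.
- cover_push (a point): Middle of the ribbed push pad on the cover's outer front face: 25 mm from its free edge, 197 mm from the hinge, 135 mm above the bench. Pressed along the printer's +x it gives at 6 to 8 N. How far is a matter of the catch's setting: it lets go after 4 to 10 mm and meets a stop 2 mm deeper; press to the stop, by feel. Let out again, a damped ejector swings it ajar by about 0.3 rad (65 mm at the free edge).
- cover_hinge (a point): Top of the cover's upright hinge axis, at the cover's left rear edge, 188 mm above the bench. Closed, the rim of the pan's open back runs from here 222 mm along the printer's -y. When ajar, a finger can come down behind this rim near its free end, between it and the deck plate, and push it open; the core inside reaches up to 149 mm above the bench.
- spindle_root (a point): On the label spindle's axis at its fixed end, 6 mm in front of the deck plate, on the front of a black guide disc 72 mm across. The spindle is a level aluminium barrel, 36 mm in diameter, that sticks out towards the printer's -x, 125 mm above the bench.
- spindle_tip (a point): On the label spindle's axis at its free open end, 99 mm from spindle_root. The last 8 mm of the barrel are tapered. Axes as the printer's.
- core_center (a point): Centre of the empty cardboard core on the label spindle: a tube 80 mm long along its x axis, 47 mm outer, 40 mm inner diameter, 32 g. It has 2 mm of play round the barrel; three sprung fins in the barrel centre it and make it drag, 4 to 6 N to slide. Pulled askew it bears on the hard barrel. Its outer end is 11 to 18 mm short of the spindle's tip; it is off when its centre is 41 mm before the tip.
- print_head (a point): Middle of the top of the print head (60 mm wide, along the whole depth) under the spindle, 76 mm above the bench. Fixed.
- ribbon_end (a point): Centre of the free end of the black ribbon roll to the left of and below the spindle: 44 mm across, 95 mm long along the printer's x, its axis 75 mm above the bench. It stays in the printer.
- tray_in (a point): Centre of the inner floor of the grey scrap tray, fixed on the bench: outside 240 mm along its x, 180 mm along its y, 45 mm high, walls and floor 4 mm. An old core like the other one lies in it along y, its axis about 84 mm towards +x; the rest of the tray is empty.
- new_roll_center (a point): Centre of the new label roll standing on end on the bench: 100 mm across, 80 mm high. Leave it.
- breaker_two_center (a point): Centre of a two-pole circuit breaker standing on the bench: 83 x 36 mm, 76 mm high over its toggles. Leave it.
- breaker_one_center (a point): Centre of a single-pole circuit breaker lying on its side near the robot: 83 x 76 mm, 18 mm high. Leave it.
- coupling_center (a point): Centre of a white conduit coupling standing on end on the bench: 33 mm across, 62 mm high. Leave it.
- screwdriver_grip (a point): Handle of a screwdriver lying on the bench near the robot, about 200 mm long and 30 mm thick. Leave it.
- neutral_bar_center (a point): Centre of a brass terminal bar on a black base lying beside the tray: 120 x 18 x 25 mm. Leave it.

How it is judged:
By the outcome, as a careful person would: the job done as asked, in the order asked, and still so for the second after the job is handed in, with the robot touching nothing.
It also fails if it takes over 67 s, if anything falls off the work surface, if the arm or the gripper's body presses on something with over 40 N, if the wrist force passes 120 N, or if a joint passes its speed limit or range.

## Working session

There is one attempt and no reset: what is moved stays moved. The work goes in short steps, Python scripts to look and compute and a shell command to move; the robot and the scene stay as the last step left them, time stands still between calls to the robot, and variables do not carry over. Pictures are saved under pics/ and viewed, on a budget of 10 in all, crops included, one or two more only if the job needs it, and the job is handed in when it is done.

```bash
ls; mkdir -p pics
cat > h.py <<'E'
import numpy as np, cv2
from cell import env, optics, order
from scipy.spatial.transform import Rotation as Ro
def cam(n):
    o=env.get_obs(); c=optics.read_camera(n)
    K=np.array([[c['fx'],0,c['cx']],[0,c['fy'],c['cy']],[0,0,1.]]); D=np.array(c['distortion'],float)
    if 'R' in c: R=np.array(c['R']);t=np.array(c['t']); Rw=R.T; o_=-R.T@t
    else:
        H=np.array(c['hand_eye']);Rt=Ro.from_euler('xyz',o['tool_rot'],degrees=True).as_matrix()
        Rw=Rt@H[:3,:3]; o_=Rt@H[:3,3]+np.array(o['tool_pos'])
    return dict(f=c['frame'],z=c['z_map'],K=K,D=D,Rw=Rw,o=o_)
def ray(c,u,v):
    p=cv2.undistortPoints(np.array([[[u,v]]],float),c['K'],c['D'])[0,0]
    return c['Rw']@np.array([p[0],p[1],1])
def onz(c,u,v,z):
    d=ray(c,u,v); return c['o']+d*(z-c['o'][2])/d[2]
def dep(c,u,v,r=2):
    w=c['z'][v-r:v+r+1,u-r:u+r+1]; w=w[w>0]
    return c['o']+ray(c,u,v)*np.median(w) if w.size else None
def cloud(c):
    h,w=c['z'].shape; uu,vv=np.meshgrid(np.arange(w),np.arange(h))
    p=cv2.undistortPoints(np.stack([uu,vv],-1).reshape(-1,1,2).astype(float),c['K'],c['D'])[:,0]
    P=np.c_[p,np.ones(len(p))]*c['z'].reshape(-1,1)
    P=P@c['Rw'].T+c['o']; P[c['z'].ravel()<=0]=np.nan
    return P.reshape(h,w,3)
E
python3 - <<'E'
from h import *
print(env.get_obs(), env.tip_reach)
import pickle
for n in ['scene','side']:
    c=cam(n); cv2.imwrite(f'pics/{n}0.png',c['f']); pickle.dump(c,open(n+'.pkl','wb')); print(n,c['o'],c['Rw'][:,2])
E
```

```text
pics
{'time_s': 0.0, 'qpos': array([64.40635354, 18.44057935, -4.01584825, 83.17406787,  1.29478077,
       78.54284938, -3.25903624]), 'joint_velocities': array([-0.01156318, -0.10467579, -0.03446063, -0.02325665, -0.13565723,
       -0.02914215,  0.07095326]), 'effort': array([-6.54580867e-05, -4.91294789e+01, -4.04130695e-01, -3.12522089e+01,
       -6.39413833e-02,  4.38973715e-02,  1.72577943e-04]), 'tool_pos': array([ 0.28880318, -0.58184189,  0.29115153]), 'tool_rot': array([ 1.79994501e+02,  1.12261785e-01, -6.35954071e+01]), 'force': array([-0.23778447, -0.06420218,  0.52816416]), 'wrist_torque': array([ 0.04042408, -0.05659288, -0.03949744]), 'grip_width': 0.08710143326238083} 0.0697
scene [1.02008612 0.58765576 0.8000234 ] [-0.43342285 -0.65322549 -0.62083902]
side [-0.06202766  0.75715332  0.76103273] [ 0.49834288 -0.71096967 -0.49616177]
```

View pics/scene0.png

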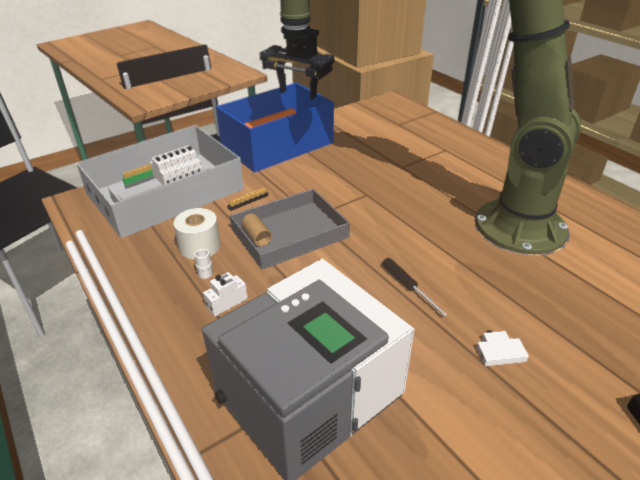

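View pics/side0.png

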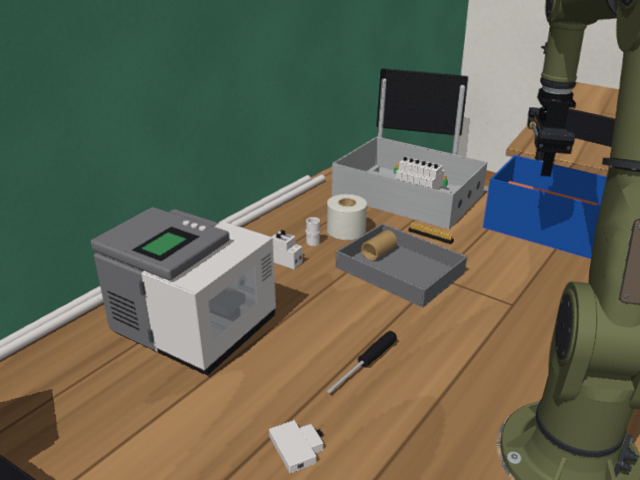

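The scene view shows the printer at (310,360) with its white cover facing the robot side, and the tray at (290,228). The side view shows the cover's front face with its window at (235,300), front top corners near (197,292) and (273,236), and the tray at (400,262).

Run:
```python
from h import *
import pickle
for n in ['scene','side']:
    c=pickle.load(open(n+'.pkl','rb')); P=cloud(c); f=c['f'].astype(int)
    x,y,z=P[...,0],P[...,1],P[...,2]
    near=(x>0.2)&(x<1.1)&(y>-.5)&(y<.4)
    for nm,m in [('covtop',near&(z>.180)&(z<.194)&(f.min(2)>150)),('console',near&(z>.205)&(z<.222)),('traywall',near&(z>.038)&(z<.05)&(f.max(2)<120)&(f.max(2)-f.min(2)<20))]:
        m=cv2.morphologyEx(m.astype(np.uint8),cv2.MORPH_OPEN,np.ones((2,2)))
        k,l,s,ce=cv2.connectedComponentsWithStats(m)
        for i in np.argsort(-s[1:,4])[:2]+1:
            q=P[l==i]; r=cv2.minAreaRect(q[:,:2].astype(np.float32)); print(n,nm,s[i],np.median(q[:,2]).round(4),r,'\n',cv2.boxPoints(r).round(4).tolist())
S=pickle.load(open('side.pkl','rb'))
for u,v in [(197,292),(273,236),(143,273),(210,370),(275,313)]: print(u,v,onz(S,u,v,.188),dep(S,u,v))
C=pickle.load(open('scene.pkl','rb'))
for u,v in [(323,262),(412,330),(352,368)]: print('C',u,v,onz(C,u,v,.188),dep(C,u,v))
# tray rim corners
for u,v in [(232,207),(311,194),(349,229),(262,263)]: print('tray C',onz(C,u,v,.045))
```

```text
scene covtop [ 268  260  147  115 3464] nan ((0.6166743040084839, 0.10715556144714355), (0.2811334431171417, 0.18987654149532318), 27.936437606811523) 
 [[0.4480000138282776, 0.12520000338554382], [0.5370000004768372, -0.04259999841451645], [0.7853000164031982, 0.08910000324249268], [0.696399986743927, 0.25690001249313354]]
scene console [  219   280   171   134 11934] nan ((0.7432860732078552, 0.14994004368782043), (0.21153846383094788, 0.15610839426517487), 6.183065891265869) 
 [[0.6297000050544739, 0.21610000729560852], [0.6464999914169312, 0.0608999989926815], [0.8568000197410583, 0.08370000123977661], [0.8399999737739563, 0.23890000581741333]]
scene traywall [274 425  79  52 288] 0.0393 ((0.7806488871574402, 0.22894372045993805), (0.03310733661055565, 0.13462939858436584), 81.40869140625) 
 [[0.7116000056266785, 0.22259999811649323], [0.8446999788284302, 0.20250000059604645], [0.8496999740600586, 0.2353000044822693], [0.7166000008583069, 0.25540000200271606]]
scene traywall [317 195  33  32 101] 0.0424 ((0.382532000541687, -0.28951311111450195), (0.1557028889656067, 0.0095598865
[... 1428 characters left out ...]
    ] [ 0.75645059 -0.17299236  0.0653421 ]
143 273 [0.70734093 0.22560745 0.188     ] [0.70875863 0.22462799 0.18694408]
210 370 [0.43815101 0.33094995 0.188     ] [0.58815382 0.20313222 0.01614837]
275 313 [0.45133846 0.17606836 0.188     ] [ 0.61351376 -0.00749971  0.00697567]
C 323 262 [0.61370322 0.0042519  0.188     ] [0.61516168 0.00634566 0.19019647]
C 412 330 [0.59347979 0.21559889 0.188     ] [0.59313897 0.21530164 0.18751104]
C 352 368 [0.71378113 0.22018685 0.188     ] [0.71439557 0.220924   0.18922772]
tray C [ 0.58525769 -0.4407134   0.045     ]
tray C [ 0.38782863 -0.37398858  0.045     ]
tray C [ 0.39860207 -0.19531515  0.045     ]
tray C [ 0.63112252 -0.2068849   0.045     ]
```

```bash
cat >> h.py <<'E'
YAW=5.3; PO=np.array([.717,.117])
def p2w(x,y,z):  # printer mm -> world m
    a=np.radians(YAW); return np.array([PO[0]+(x*np.cos(a)-y*np.sin(a))/1e3,PO[1]+(x*np.sin(a)+y*np.cos(a))/1e3,z/1e3])
def w2p(p):
    a=np.radians(YAW); d=np.array(p)-np.r_[PO,0]; return np.array([d[0]*np.cos(a)+d[1]*np.sin(a),-d[0]*np.sin(a)+d[1]*np.cos(a),d[2]])*1e3
def plan(tip,tilt,yawp=-90,reach=.0697):
    """tip: world target of point 'reach' ahead of TCP; tilt deg forward; prints rotvec (tool,rad) and tool shift cm (axes now / axes after turn)"""
    o=env.get_obs(); R=Ro.from_euler('xyz',o['tool_rot'],degrees=True)
    T=Ro.from_euler('z',YAW+yawp,degrees=True)*Ro.from_euler('x',180,degrees=True)*Ro.from_euler('x',tilt,degrees=True)
    tcp=np.array(tip)-T.apply([0,0,reach]); d=tcp-np.array(o['tool_pos'])
    print('q',o['qpos'].round(0),'t',round(o['time_s'],2),'F',o['force'].round(1),'tip_p',w2p(np.array(o['tool_pos'])+R.apply([0,0,reach])).round(1),'zaxis',R.apply([0,0,1]).round(2),'tcp_p',w2p(o['tool_pos']).round(1))
    print('turn',(R.inv()*T).as_rotvec().round(3),'shift now-axes cm',(R.inv().apply(d)*100).round(2),'after-axes',(T.inv().apply(d)*100).round(2),'zT',T.apply([0,0,1]).round(2))
E
python3 -m creep '[[0,0,0,0,0,0.123,0],[0,0,0,0,0,0.123,0],[0,0,0,0,0,0.123,0],[-3.8,-1.8,0,0,0,0,0],[-3.8,-1.8,0,0,0,0,0],[-3.8,-1.8,0,0,0,0,0],[-3.8,-1.8,0,0,0,0,0],[-3.8,-1.8,0,0,0,0,0],[-3.8,-1.8,0,0,0,0,0],[-3.8,-1.8,0,0,0,0,0],[-3.8,-1.8,0,0,0,0,0],[-3.8,-1.8,0,0,0,0,0],[-3.8,-1.8,0,0,0,0,0],[-3.8,-1.8,0,0,0,0,0],[-3.8,-1.8,0,0,0,0,0],[-3.8,-1.8,0,0,0,0,0],[-3.8,-1.8,0,0,0,0,0]]'
python3 - <<'E'
from h import *
import pickle
print('press',p2w(-122,-86,135))
plan(p2w(-150,-86,138),35)
plan(p2w(-150,-86,138),-35)
C=pickle.load(open('scene.pkl','rb'));S=pickle.load(open('side.pkl','rb'))
for n,c,b in [('C',C,(225,180,130,90)),('S',S,(330,218,142,88))]:
    f=c['f'].astype(int);m=((f.max(2)<130)&(f.max(2)-f.min(2)<14)).astype(np.uint8)
    k=np.zeros_like(m);x,y,w,h=b;k[y:y+h,x:x+w]=1;m&=k
    N,l,s,ce=cv2.connectedComponentsWithStats(m);i=1+np.argmax(s[1:,4]);print(n,s[i])
    hull=cv2.convexHull(cv2.findContours((l==i).astype(np.uint8),0,2)[0][0])[:,0]
    q=cv2.approxPolyDP(hull,3,True)[:,0]
    for p in q: print(p,onz(c,*map(float,p),.045)[:2].round(3),onz(c,*map(float,p),0)[:2].round(3))
E
```

```text
time_s: 1.8
tool_pos: [0.5022, -0.0167, 0.2837]
tool_rot: [179.4, 0.4, -86.5]
force: [0.9, -0.7, 0.6]
grip_width: 0.0005
press [0.60346546 0.02009846 0.135     ]
q [ 29.   3. -31. 103.   1.  76. -88.] t 1.8 F [ 0.9 -0.7  0.6] tip_p [-227.  -112.8  214. ] zaxis [-0.01  0.01 -1.  ] tcp_p [-226.2 -113.3  283.7]
turn [ 0.622 -0.003 -0.033] shift now-axes cm [-2.79 -3.63  8.84] after-axes [-2.73  2.11  9.33] zT [ 0.57  0.05 -0.82]
q [ 29.   3. -31. 103.   1.  76. -88.] t 1.8 F [ 0.9 -0.7  0.6] tip_p [-227.  -112.8  214. ] zaxis [-0.01  0.01 -1.  ] tcp_p [-226.2 -113.3  283.7]
turn [-0.6    0.016 -0.029] shift now-axes cm [ -3.04 -11.63   8.75] after-axes [ -2.73 -14.6    0.59] zT [-0.57 -0.05 -0.82]
C [ 231  190  118   79 4535]
[348 223] [ 0.386 -0.216] [ 0.348 -0.264]
[346 237] [ 0.423 -0.175] [ 0.388 -0.22 ]
[262 268] [ 0.639 -0.192] [ 0.617 -0.239]
[233 229] [ 0.626 -0.356] [ 0.603 -0.412]
[231 216] [ 0.605 -0.407] [ 0.581 -0.466]
[313 190] [ 0.373 -0.387] [ 0.334 -0.445]
S [ 336  218  131   88 5663]
[337 251] [ 0.619 -0.235] [ 0.662 -0.297]
[361 218] [ 0.664 -0.404] [ 0.709 -0.477]
[466 257] [ 0.369 -0.389] [ 0.396 -0.461]
[464 271] [ 0.347 -0.332] [ 0.373 -0.4  ]
[424 305] [ 0.358 -0.167] [ 0.385 -0.225]
[337 267] [ 0.579 -0.179] [ 0.62  -0.238]
```

```bash
python3 -m creep '[[0,0,0,0.124,0,0,0],[0,0,0,0.124,0,0,0],[0,0,0,0.124,0,0,0],[0,0,0,0.124,0,0,0],[0,0,0,0.124,0,0,0]]'
python3 - <<'E'
from h import *
plan(p2w(-150,-86,138),35)
E
```

```text
time_s: 2.3
tool_pos: [0.5084, -0.0109, 0.2785]
tool_rot: [-147.9, 0.6, -86.0]
force: [0.0, -0.7, -0.1]
grip_width: 0.0006
q [ 20. -17. -17. 125. -14.  40. -76.] t 2.3 F [ 0.  -0.7 -0.1] tip_p [-182.4 -108.4  219.5] zaxis [ 0.53  0.05 -0.85] tcp_p [-219.5 -108.1  278.5]
turn [ 0.05  -0.004 -0.025] shift now-axes cm [-2.19  1.99  8.63] after-axes [-2.21  2.37  8.53] zT [ 0.57  0.05 -0.82]
```

```bash
python3 -m creep '[[-0.6,0.6,2.2,0,0,-0.02,0],[-0.6,0.6,2.2,0,0,0,0],[-0.5,0.6,2.1,0,0,0,0],[-0.5,0.6,2.1,0,0,0,0],[0,0,0,0,0,0,0]]'
python3 - <<'E'
from h import *
plan(p2w(-123,-86,136),35)
c=cam('wrist');cv2.imwrite('pics/w1.png',c['f'])
E
```

```text
time_s: 2.8
tool_pos: [0.5294, 0.0152, 0.1895]
tool_rot: [-147.8, -0.0, -84.9]
force: [-1.0, 0.2, -0.2]
grip_width: 0.0008
q [ 20.  -8. -23. 129.  -9.  26. -81.] t 2.8 F [-1.   0.2 -0.2] tip_p [-159.1  -84.2  130.6] zaxis [ 0.53  0.05 -0.85] tcp_p [-196.2  -84.1  189.5]
turn [ 0.049 -0.002 -0.002] shift now-axes cm [ 0.18 -3.    1.47] after-axes [ 0.19 -2.93  1.62] zT [ 0.57  0.05 -0.82]
```

View pics/w1.png

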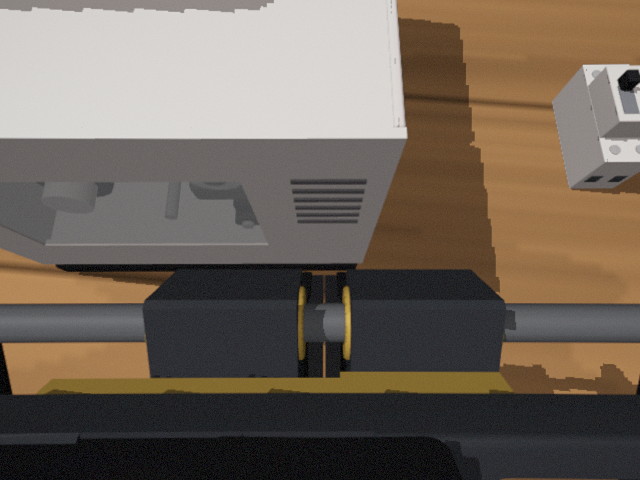

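The wrist view shows the ribbed pad centred at (328,200), in line with the closed fingertips at u≈325. Now I go in gently.

```bash
python3 -m creep '[[0.1,-1.3,0.5,0,0,0,0],[0.1,-1.3,0.5,0,0,0,0],[0,0,0,0,0,0,0]]'
python3 -c "
from h import *
plan(p2w(-123,-86,136),35)"
python3 -m creep '[[0,-0.25,0.16,0,0,0,0],[0,-0.25,0.16,0,0,0,0]]'
python3 -m creep '[[0,-0.17,0.11,0,0,0,0],[0,-0.17,0.11,0,0,0,0]]'
python3 -c "
from h import *
plan(p2w(-123,-86,136),35)"
```

```text
time_s: 3.15
tool_pos: [0.5593, 0.0138, 0.2]
tool_rot: [-147.5, -0.1, -85.0]
force: [0.2, -0.7, -0.3]
grip_width: 0.0007
q [ 20.  -5. -23. 125.  -6.  27. -84.] t 3.15 F [ 0.2 -0.7 -0.3] tip_p [-129.1  -88.5  141.3] zaxis [ 0.54  0.04 -0.84] tcp_p [-166.6  -88.2  200. ]
turn [ 0.043 -0.005 -0.003] shift now-axes cm [-0.22  0.07  0.78] after-axes [-0.22  0.1   0.77] zT [ 0.57  0.05 -0.82]
time_s: 3.35
tool_pos: [0.5641, 0.0133, 0.2]
tool_rot: [-147.6, -0.2, -85.1]
force: [-8.7, -2.6, 4.6]
grip_width: 0.0003
time_s: 3.55
tool_pos: [0.5663, 0.0123, 0.1996]
tool_rot: [-147.9, -0.2, -85.1]
force: [-7.6, -0.4, 6.9]
grip_width: 0.0005
q [ 21.  -4. -23. 124.  -5.  27. -85.] t 3.55 F [-7.6 -0.4  6.9] tip_p [-122.7  -90.8  140.6] zaxis [ 0.53  0.04 -0.85] tcp_p [-159.7  -90.3  199.6]
turn [ 0.051 -0.008 -0.004] shift now-axes cm [-0.43  0.62  0.38] after-axes [-0.43  0.64  0.35] zT [ 0.57  0.05 -0.82]
```

```bash
for i in 1 2 3; do python3 -m creep '[[-0.05,-0.19,0.1,0,0,0,0],[-0.03,-0.19,0.1,0,0,0,0]]' | grep -E "tool_pos|force"; done
```

```text
tool_pos: [0.5684, 0.0118, 0.1998]
force: [-7.8, -2.1, 5.1]
tool_pos: [0.5706, 0.011, 0.2]
force: [-7.8, -2.5, 5.4]
tool_pos: [0.5727, 0.0103, 0.2001]
force: [-6.2, -0.8, 4.7]
```

```bash
for i in 1 2 3; do python3 -m creep '[[-0.05,-0.19,0.1,0,0,0,0]]' | grep -E "tool_pos|force"; done
```

```text
tool_pos: [0.5738, 0.0101, 0.2002]
force: [-7.4, -2.5, 4.6]
tool_pos: [0.575, 0.0097, 0.2002]
force: [-7.0, -1.5, 4.4]
tool_pos: [0.5759, 0.0096, 0.2002]
force: [-11.4, -1.3, 8.0]
```

```bash
python3 -m creep '[[-0.0,-0.15,0.08,0,0,0,0]]' | grep -E "tool_pos|force"
python3 -m creep '[[0,1.0,-0.65,0,0,0,0],[0,1.0,-0.65,0,0,0,0],[0,1.5,-1,0,0,0,0],[0,1.5,-1,0,0,0,0],[0,2,-1.3,0,0,0,0],[0,2,-1.3,0,0,0,0],[0,1,-0.65,0,0,0,0]]'
python3 - <<'E'
from h import *
plan(p2w(-30,-85,158),0)
for n in ['side']:
    c=cam(n);cv2.imwrite(f'pics/{n}1.png',c['f'][150:420,60:420])
E
```

```text
tool_pos: [0.5761, 0.0093, 0.2001]
force: [-10.5, 1.6, 7.0]
time_s: 5.25
tool_pos: [0.4648, -0.0018, 0.1992]
tool_rot: [-149.7, -0.7, -85.9]
force: [-0.3, 1.2, 0.6]
grip_width: 0.0005
q [  8. -17.  -9. 135.  -6.  32. -83.] t 5.25 F [-0.3  1.2  0.6] tip_p [-227.1  -96.4  139. ] zaxis [ 0.5   0.03 -0.86] tcp_p [-262.1  -95.   199.2]
turn [-0.528 -0.017 -0.017] shift now-axes cm [ -1.45 -21.47   9.21] after-axes [ -1.   -23.21  -2.85] zT [-0. -0. -1.]
```

View pics/side1.png

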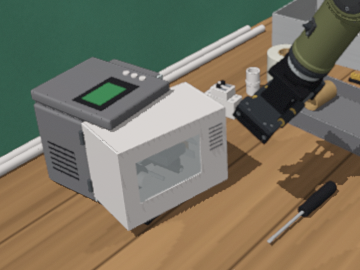

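The side view shows the cover ajar, its free edge at crop (215,100), and the gripper clear of it.

```bash
python3 -m creep '[[0,-2,-4,-0.1,0,0,0],[0,-1,-4,-0.125,0,0,0],[0,0,-3,-0.125,0,-0.02,0],[0,0,0,-0.125,0,0,0],[0,0,0,-0.06,0,0,0],[0,0,0,0,0,0,0]]'
python3 - <<'E'
from h import *
plan(p2w(-30,-85,240),0)
for n in ['scene','side']:
    c=cam(n);P=cloud(c);f=c['f']
    m=(P[...,2]>.182)&(P[...,2]<.193)&(f.min(2)>150)&(P[...,0]>.4)&(P[...,0]<.8)&(P[...,1]>-.1)&(P[...,1]<.3)
    q=np.array([w2p(p) for p in P[m]]); 
    q=q[np.isfinite(q).all(1)]
    hull=cv2.convexHull(q[:,:2].astype(np.float32)); print(n,len(q),cv2.approxPolyDP(hull,8,True)[:,0].round(0).tolist(),cv2.minAreaRect(q[:,:2].astype(np.float32)))
E
```

```text
time_s: 5.9
tool_pos: [0.446, -0.0008, 0.3106]
tool_rot: [179.0, -0.8, -84.6]
force: [0.1, 0.2, 0.0]
grip_width: 0.0003
q [  8.  -6. -11. 108.  -0.  79. -87.] t 5.9 F [0.1 0.2 0. ] tip_p [-282.   -93.3  240.9] zaxis [-0.02 -0.02 -1.  ] tcp_p [-280.7  -92.3  310.6]
turn [ 0.018 -0.014  0.002] shift now-axes cm [ -0.68 -25.07  -0.36] after-axes [ -0.73 -25.07   0.09] zT [-0. -0. -1.]
scene 4982 [[5.0, 110.0], [-111.0, 147.0], [-174.0, -68.0], [5.0, -110.0]] ((-55.56218719482422, 12.682907104492188), (226.1417694091797, 188.66488647460938), 73.12112426757812)
side 3704 [[8.0, 107.0], [-114.0, 147.0], [-178.0, -65.0], [-67.0, -100.0], [7.0, -98.0]] ((-57.53926086425781, 13.483772277832031), (226.56748962402344, 188.5227813720703), 72.73834228515625)
```

```bash
python3 -m creep '[[-0.1,-4.2,0,0.018,0,0,0],[-0.1,-4.2,0,0,-0.014,0,0],[-0.1,-4.2,0,0,0,0,0],[-0.1,-4.2,0,0,0,0,0],[-0.1,-4.2,0,0,0,0,0],[-0.1,-4.0,0,0,0,0,0],[0,0,0,0,0,0,0]]'
python3 - <<'E'
from h import *
plan(p2w(-32,-85,157),0)
c=cam('wrist');cv2.imwrite('pics/w2.png',c['f'])
E
```

```text
time_s: 6.7
tool_pos: [0.6972, 0.0269, 0.3087]
tool_rot: [-179.4, 0.1, -84.8]
force: [0.4, -0.2, -0.6]
grip_width: 0.0005
q [  4.  24. -11.  74.   4.  82. -92.] t 6.7 F [ 0.4 -0.2 -0.6] tip_p [-27.3 -87.8 239. ] zaxis [ 0.01  0.   -1.  ] tcp_p [-28.1 -87.9 308.7]
turn [-0.011  0.002 -0.001] shift now-axes cm [-0.27  0.49  8.2 ] after-axes [-0.29  0.39  8.2 ] zT [-0. -0. -1.]
```

View pics/w2.png

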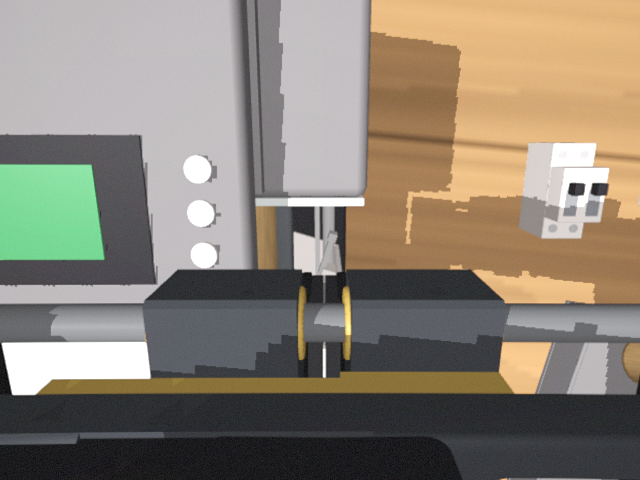

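The view shows the printer top to the left, the deck plate's edge at (310,200), and a small lever at (330,250) in the gap. I check its height before descending.

Run:
```python
from h import *
c=cam('wrist')
for u,v in [(330,240),(326,265),(335,232),(300,250),(265,240),(310,201),(330,215),(342,240)]:
    p=dep(c,u,v,1); print(u,v,None if p is None else w2p(p).round(0))
```

```text
330 240 [-40. -93. 105.]
326 265 [-59. -90. 106.]
335 232 [-33. -97. 107.]
300 250 [-68. -66.  30.]
265 240 [-31. -49. 141.]
310 201 [  2. -81. 183.]
330 215 [-28. -93.  68.]
342 240 [ -60. -106.   24.]
```

```bash
python3 -m creep '[[-0.1,0.2,3,0,0,0,0],[-0.1,0.2,3,0,0,0,0],[0,0,2,0,0,0,0],[0,0,0,0,0,0,0]]'
python3 - <<'E'
from h import *
plan(p2w(-32,-85,157),0)
E
```

```text
time_s: 7.2
tool_pos: [0.6867, 0.0268, 0.2345]
tool_rot: [-178.9, 0.0, -84.8]
force: [-1.0, -0.3, -0.6]
grip_width: 0.0004
q [  4.  24. -11.  82.   5.  73. -92.] t 7.2 F [-1.  -0.3 -0.6] tip_p [-37.2 -86.9 164.8] zaxis [ 0.02  0.   -1.  ] tcp_p [-38.5 -87.  234.5]
turn [-0.019  0.001 -0.002] shift now-axes cm [-0.2  -0.64  0.79] after-axes [-0.2  -0.65  0.78] zT [-0. -0. -1.]
```

```bash
python3 -m creep '[[0,0,0.7,-0.019,0,0,0],[-0.3,1.2,0.0,0,0,0,0],[-0.3,1.2,0,0,0,0,0],[-0.4,1.15,0,0,0,0,0],[-0.5,1.1,0,0,0,0,0],[-0.5,1.1,0,0,0,0,0],[-0.6,1.05,0,0,0,0,0],[-0.6,1.05,0,0,0,0,0]]'
python3 - <<'E'
from h import *
plan(p2w(-125,-45,157),0)
o=env.get_obs();p=w2p(o['tool_pos']);print('phi',np.arctan2(-p[0],111-p[1]),'r',np.hypot(p[0],111-p[1]))
E
```

```text
time_s: 8.0
tool_pos: [0.6046, 0.051, 0.238]
tool_rot: [-179.0, -0.1, -85.0]
force: [1.9, -0.4, 0.5]
grip_width: 0.0006
q [  3.  15. -13.  94.   4.  70. -95.] t 8.0 F [ 1.9 -0.4  0.5] tip_p [-116.8  -55.4  168.3] zaxis [ 0.02  0.   -1.  ] tcp_p [-118.   -55.3  238. ]
turn [-0.017 -0.001 -0.006] shift now-axes cm [-1.03  0.73  1.12] after-axes [-1.03  0.7   1.13] zT [-0. -0. -1.]
phi 0.6171620206896327 r 203.90165140959598
```

```bash
python3 -m creep '[[-0.75,0.95,0.35,-0.018,0,0,0],[-0.8,0.9,0.35,0,0,0,0],[-0.9,0.85,0.3,0,0,0,0],[-0.95,0.75,0.2,0,0,0,0],[-1.0,0.7,0.15,0,0,0,0],[-1.05,0.65,0.1,0,0,0,0],[-1.1,0.55,0.1,0,0,0,0],[-1.1,0.45,0.1,0,0,0,0]]'
python3 - <<'E'
from h import *
plan(p2w(-195,70,157),0)
o=env.get_obs();p=w2p(o['tool_pos']);print('phi',np.arctan2(-p[0],111-p[1]),'r',np.hypot(p[0],111-p[1]))
E
```

```text
time_s: 8.8
tool_pos: [0.5339, 0.1277, 0.2205]
tool_rot: [179.9, -0.2, -85.0]
force: [1.2, -0.5, 0.4]
grip_width: 0.0002
q [  -2.   10.  -16.  102.    3.   68. -104.] t 8.8 F [ 1.2 -0.5  0.4] tip_p [-181.5   27.3  150.8] zaxis [-0. -0. -1.] tcp_p [-181.4   27.5  220.5]
turn [ 0.002 -0.003 -0.005] shift now-axes cm [-4.24  1.39 -0.63] after-axes [-4.25  1.36 -0.62] zT [-0. -0. -1.]
phi 1.1394154426527314 r 199.64439899556368
```

```bash
python3 -m creep '[[-1.1,0.45,-0.4,0,0,0,0],[-1.15,0.4,-0.2,0,0,0,0],[-1.15,0.3,0,0,0,0,0],[-1.2,0.2,0,0,0,0,0],[-1.2,0.2,0,0,0,0,0],[-1.2,0.1,0,0,0,0,0],[-1.2,0,0,0,0,0,0],[-1.2,0,0,0,0,0,0],[-1.2,-0.1,0,0,0,0,0],[-1.2,-0.1,0,0,0,0,0],[-1.0,-0.1,0,0,0,0,0]]'
python3 - <<'E'
from h import *
plan(p2w(-195,70,157),0)
o=env.get_obs();p=w2p(o['tool_pos']);print('phi',np.arctan2(-p[0],111-p[1]),'r',np.hypot(p[0],111-p[1]))
E
```

```text
time_s: 9.9
tool_pos: [0.5063, 0.2645, 0.2259]
tool_rot: [179.8, -0.3, -85.0]
force: [-1.6, -20.0, 3.7]
grip_width: 0.0002
q [ -11.   13.  -22.   99.    5.   70. -119.] t 9.9 F [ -1.6 -20.    3.7] tip_p [-196.4  165.9  156.2] zaxis [-0.   -0.01 -1.  ] tcp_p [-196.2  166.3  225.9]
turn [ 0.004 -0.006 -0.005] shift now-axes cm [ 9.63 -0.17 -0.03] after-axes [ 9.63 -0.12 -0.08] zT [-0. -0. -1.]
phi 1.8456167723405479 r 203.80101081792827
```

```bash
python3 -m creep '[[2,0.3,-0.5,0,0,0,0],[4,1,-1.5,0,0,0,0.4],[4.5,1.5,-1.5,0.1,0,0,0.8],[4.5,1.5,-1,0.12,0,0,0.8],[4,1,0,0.12,0,0,0.8],[0,0.5,0,0.12,0,0,0.8],[0,0,0,0.12,0,0,0.8],[0,0,0,0.03,0,0,0.8]]'
python3 - <<'E'
from h import *
plan(p2w(-150,-31,140),35,reach=.051)
c=cam('wrist');cv2.imwrite('pics/w3.png',c['f'])
c=cam('side');cv2.imwrite('pics/s3.png',c['f'])
E
```

```text
time_s: 10.7
tool_pos: [0.4954, 0.0742, 0.2493]
tool_rot: [-145.9, 0.1, -85.0]
force: [-0.3, 0.2, 0.4]
grip_width: 0.0486
q [  -4.  -17.   -9.  130.    4.   33. -101.] t 10.7 F [-0.3  0.2  0.4] tip_p [-196.   -22.2  207.1] zaxis [ 0.56  0.05 -0.83] tcp_p [-224.6  -22.1  249.3]
turn [ 0.016 -0.002 -0.006] shift now-axes cm [0.87 0.02 8.14] after-axes [0.89 0.16 8.13] zT [ 0.57  0.05 -0.82]
```

View pics/w3.png

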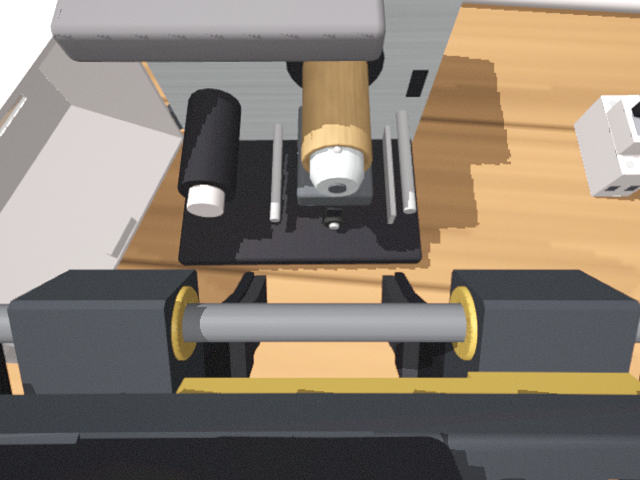

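View pics/s3.png

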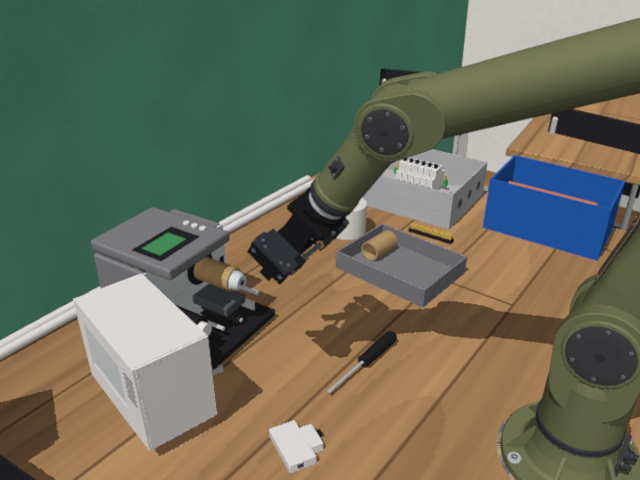

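The wrist view shows the core (tan, 305–370 × 60–165) on the spindle, whose white tip is at (337,175); there are guide rods at (277,215), (390,215), (408,205) and the ribbon at (210,190). The side view shows the cover fully open.

Run:
```python
from h import *
c=cam('wrist');P=cloud(c)
for n,u,v in [('rodL',275,210),('rodR',390,210),('rodRR',409,205),('rodRRback',402,120),('ribbon',206,205),('conn',334,225)]:
    p=dep(c,u,v,1);print(n,None if p is None else w2p(p).round(0))
# core: tan pixels
f=c['f'];hsv=cv2.cvtColor(f,cv2.COLOR_BGR2HSV)
Q=np.full(P.shape,np.nan)
a=np.radians(YAW)
d=P-np.r_[PO,0];Q[...,0]=d[...,0]*np.cos(a)+d[...,1]*np.sin(a);Q[...,1]=-d[...,0]*np.sin(a)+d[...,1]*np.cos(a);Q[...,2]=d[...,2];Q*=1e3
m=(hsv[...,1]>70)&(hsv[...,0]>8)&(hsv[...,0]<25)&(Q[...,2]>105)&(Q[...,2]<155)&(abs(Q[...,1]+25)<50)
q=Q[m];print(m.sum(),q.min(0).round(0),q.max(0).round(0),np.percentile(q,1,axis=0).round(0),np.percentile(q,99,axis=0).round(0))
for x0 in range(-95,-40,10):
    s=q[(q[:,0]>x0-5)&(q[:,0]<x0+5)]
    if len(s)>20:
        A=np.c_[s[:,1:]*2,np.ones(len(s))];b=(s[:,1:]**2).sum(1);r=np.linalg.lstsq(A,b,rcond=None)[0]
        print(x0,len(s),'circ',r[:2].round(1),np.sqrt(r[2]+r[0]**2+r[1]**2).round(1),'y range',s[:,1].min().round(1),s[:,1].max().round(1),'top',s[:,2].max().round(1))
w=(hsv[...,1]<40)&(f.min(2)>120)&(Q[...,2]>100)&(Q[...,2]<150)&(abs(Q[...,1]+25)<25)&(Q[...,0]<-60)
print('tip',w.sum(),np.percentile(Q[w],[2,50,98],axis=0).round(1))
plan(p2w(-150,-31,140),35,reach=.051)
```

```text
rodL [-85.  18.  50.]
rodR [-82. -80.  43.]
rodRR [-89. -91.  68.]
rodRRback [ -9. -90.  68.]
ribbon [-95.  66.  84.]
conn [-94. -32.  38.]
6116 [-85. -59. 105.] [ -1.  -7. 151.] [-84. -54. 121.] [-11.  -9. 150.]
-85 665 circ [-31.6 127.6] 21.5 y range -54.9 -8.6 top 150.5
-75 967 circ [-31.5 127.2] 22.1 y range -54.6 -8.5 top 150.7
-65 904 circ [-31.5 126.2] 22.9 y range -54.8 -8.5 top 150.6
-55 869 circ [-31.6 126.5] 22.8 y range -54.7 -8.3 top 150.8
-45 842 circ [-31.6 126.3] 23.0 y range -54.4 -8.9 top 150.6
tip 2199 [[-101.8  -47.5  115.8]
 [ -95.2  -31.1  138.6]
 [ -82.3  -15.1  145.2]]
q [  -4.  -17.   -9.  130.    4.   34. -101.] t 10.85 F [-0.8  0.1 -0.2] tip_p [-195.7  -21.7  208.9] zaxis [ 0.56  0.05 -0.83] tcp_p [-224.3  -21.7  251.2]
turn [ 0.017 -0.002 -0.005] shift now-axes cm [0.92 0.15 8.27] after-axes [0.93 0.3  8.27] zT [ 0.57  0.05 -0.82]
```

```bash
python3 -m creep '[[0.25,0,2.5,0.01,0,0,0.8],[0.25,0,2.5,0,0,0,0.8],[0.25,0,2.5,0,0,0,0.8],[0.25,0,2.4,0,0,0,0.8],[0,0,0,0,0,0,0.8]]'
python3 - <<'E'
from h import *
plan(p2w(-78,-31.6,126.5),35,reach=.051)
E
```

```text
time_s: 11.35
tool_pos: [0.559, 0.0737, 0.175]
tool_rot: [-144.9, 0.2, -84.8]
force: [-1.1, -0.7, -0.9]
grip_width: 0.0696
q [  -1.   -3.  -11.  128.   10.   20. -105.] t 11.35 F [-1.1 -0.7 -0.9] tip_p [-132.   -28.4  133.3] zaxis [ 0.57  0.05 -0.82] tcp_p [-161.3  -28.5  175. ]
turn [-0.002  0.002 -0.004] shift now-axes cm [ 0.3  -4.04  3.66] after-axes [ 0.31 -4.04  3.66] zT [ 0.57  0.05 -0.82]
```

```bash
python3 -m creep '[[0.15,-1.2,1.4,0,0,0,0.8],[0.15,-1.3,1.3,0,0,0,0.8],[0,-1.4,1.1,0,0,0,0.8],[0,0,0,0,0,0,0.8]]'
python3 - <<'E'
from h import *
plan(p2w(-78,-31.6,126.5),35,reach=.051)
E
```

```text
time_s: 11.75
tool_pos: [0.6163, 0.0779, 0.1717]
tool_rot: [-144.7, 0.3, -84.8]
force: [0.5, 0.1, 1.3]
grip_width: 0.0695
q [  -1.    4.  -10.  122.   12.   19. -106.] t 11.75 F [0.5 0.1 1.3] tip_p [-74.4 -29.5 130. ] zaxis [ 0.57  0.06 -0.82] tcp_p [-103.9  -29.6  171.7]
turn [-0.005  0.003 -0.004] shift now-axes cm [0.2  0.47 0.08] after-axes [0.2  0.47 0.08] zT [ 0.57  0.05 -0.82]
```

```bash
python3 -m creep '[[0.2,0.5,0.1,0,0,0,0.8],[0,0,0,0,0,0,0.6],[0,0,0,0,0,0,0.5],[0,0,0,0,0,0,0.45],[0,0,0,0,0,0,0.45]]' 15
python3 - <<'E'
from h import *
plan(p2w(-78,-31.6,126.5),35,reach=.051);print(env.get_obs()['grip_width'])
E
```

```text
time_s: 12.25
tool_pos: [0.611, 0.0761, 0.1705]
tool_rot: [-144.6, 0.2, -84.7]
force: [2.2, 0.9, -1.4]
grip_width: 0.0468
q [  -1.    4.  -10.  122.   12.   19. -106.] t 12.25 F [ 2.2  0.9 -1.4] tip_p [-79.8 -30.8 128.9] zaxis [ 0.58  0.06 -0.82] tcp_p [-109.3  -30.9  170.5]
turn [-0.006  0.003 -0.003] shift now-axes cm [ 0.07 -0.04  0.3 ] after-axes [ 0.07 -0.04  0.3 ] zT [ 0.57  0.05 -0.82]
0.04675020666604644
```

```bash
python3 -m creep '[[0,0,0,0,0,0,0.3],[0,0.25,-0.17,0,0,0,0.3],[0,0.25,-0.17,0,0,0,0.3],[0,0.25,-0.17,0,0,0,0.3]]' 20
python3 - <<'E'
from h import *
plan(p2w(-78,-30.8,128.9),35,reach=.051);print(env.get_obs()['grip_width'],env.get_obs()['wrist_torque'])
E
```

```text
time_s: 12.65
tool_pos: [0.6025, 0.0752, 0.1711]
tool_rot: [-144.5, 0.3, -84.7]
force: [3.1, 0.4, -1.4]
grip_width: 0.0463
q [  -1.    3.  -10.  124.   12.   19. -106.] t 12.65 F [ 3.1  0.4 -1.4] tip_p [-88.2 -30.9 129.6] zaxis [ 0.58  0.06 -0.81] tcp_p [-117.9  -31.   171.1]
turn [-0.009  0.003 -0.003] shift now-axes cm [-0.02 -0.84  0.65] after-axes [-0.02 -0.84  0.65] zT [ 0.57  0.05 -0.82]
0.04633764671295928 [-0.04231918  0.4121605  -0.07462513]
```

```bash
python3 -m creep '[[0,0.4,-0.23,-0.004,0,0,0.3],[0,0.4,-0.25,0,0,0,0.3],[0,0.4,-0.26,0,0,0,0.3],[0,0.4,-0.26,-0.003,0,0,0.3],[0,0.4,-0.26,0,0,0,0.3]]'
python3 - <<'E'
from h import *
plan(p2w(-78,-30.8,128.9),35,reach=.051);print(env.get_obs()['grip_width'],env.get_obs()['wrist_torque'])
c=cam('wrist');cv2.imwrite('pics/w4.png',c['f'])
E
```

```text
time_s: 13.15
tool_pos: [0.5777, 0.0729, 0.1707]
tool_rot: [-144.8, 0.3, -84.7]
force: [3.1, 0.3, -1.4]
grip_width: 0.0469
q [  -1.   -0.  -10.  126.   10.   19. -105.] t 13.15 F [ 3.1  0.3 -1.4] tip_p [-113.3  -30.8  129.1] zaxis [ 0.57  0.06 -0.82] tcp_p [-142.7  -31.   170.7]
turn [-0.004  0.003 -0.003] shift now-axes cm [-0.02 -2.89  2.05] after-axes [-0.02 -2.9   2.04] zT [ 0.57  0.05 -0.82]
0.046854313282866114 [-0.07418893  0.19971755 -0.0464519 ]
```

View pics/w4.png

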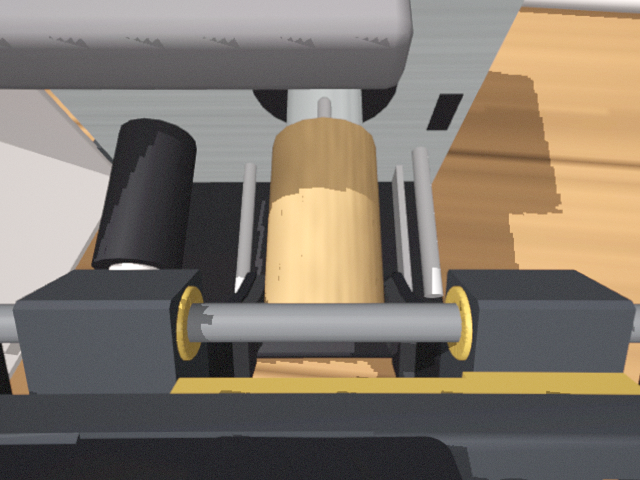

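The core has come along with the gripper, square on the spindle (its rear end at (325,130), bare barrel behind it). Keep drawing straight.

```bash
python3 -m creep '[[0,0.45,-0.3,0,0,0,0.3],[0,0.45,-0.3,0,0,0,0.3],[0,0.45,-0.3,-0.003,0,0,0.3],[0,0.45,-0.3,0,0,0,0.3],[0,0.45,-0.3,0,0,0,0.3],[0,0.45,-0.3,-0.003,0,0,0.3]]'
python3 -c "
from h import *
plan(p2w(-190,-30.8,128.9),35,reach=.051)"
```

```text
time_s: 13.8
tool_pos: [0.5427, 0.0697, 0.1704]
tool_rot: [-145.1, 0.3, -84.8]
force: [2.5, -1.3, -1.0]
grip_width: 0.0467
q [  -1.   -5.  -11.  130.    8.   20. -104.] t 13.8 F [ 2.5 -1.3 -1. ] tip_p [-148.7  -30.8  128.6] zaxis [ 0.57  0.06 -0.82] tcp_p [-178.   -31.   170.4]
turn [ 0.001  0.003 -0.003] shift now-axes cm [-0.01  3.37 -2.39] after-axes [-0.02  3.37 -2.39] zT [ 0.57  0.05 -0.82]
```

```bash
python3 -m creep '[[0,0.45,-0.3,0,0,0,0.3],[0,0.45,-0.3,0,0,0,0.3],[0,0.45,-0.3,0,0,0,0.3],[0,0.45,-0.3,0,0,0,0.3],[0,0.45,-0.3,0,0,0,0.3],[0,0.45,-0.3,0,0,0,0.3],[0,0.45,-0.3,0,0,0,0.3],[0,0.8,-0.5,0,0,0,0.3],[0,0.8,-0.5,0,0,0,0.3],[0,0.8,-0.5,0,0,0,0.3]]'
python3 - <<'E'
from h import *
plan(p2w(-190,-30.8,128.9),35,reach=.051)
c=cam('side');cv2.imwrite('pics/s5.png',c['f'][180:420,80:480])
E
```

```text
time_s: 14.8
tool_pos: [0.4678, 0.0628, 0.1648]
tool_rot: [-145.6, 0.2, -84.8]
force: [-0.1, -0.5, 0.1]
grip_width: 0.0461
q [  -2.  -15.  -10.  139.    5.   21. -102.] t 14.8 F [-0.1 -0.5  0.1] tip_p [-224.3  -30.8  122.7] zaxis [ 0.56  0.05 -0.83] tcp_p [-253.1  -31.   164.8]
turn [ 0.011  0.003 -0.003] shift now-axes cm [-0.02 -3.13  1.43] after-axes [-0.02 -3.11  1.46] zT [ 0.57  0.05 -0.82]
```

View pics/s5.png

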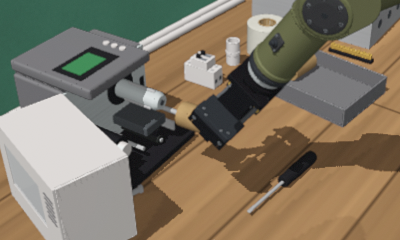

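The side crop shows the core fully off the bare spindle, held by its outer end; the cover is still wide open. Now to the tray.

```bash
python3 -m creep '[[1.5,-0.6,-0.8,0,0,0,0.3],[3,-0.6,-0.9,0,0,0,0.3],[4,-0.4,-0.6,0,0,0,0.3],[4,0,0,0,0,0,0.3],[4,0,0,0,0.062,0.091,0.3],[3,0,0,0,0.062,0.091,0.3],[3,0,0,0,0.062,0.091,0.3],[3,0,0,0,0.062,0.091,0.3],[2,0,0,0,0.062,0.091,0.3],[1,0,0,0,0.062,0.091,0.3],[0,0,0,0,0,0,0.3]]'
python3 - <<'E'
from h import *
plan([.462,-.319,.10],35,yawp=-90-43,reach=.051)
for n in ['scene','side']:
    c=cam(n);P=cloud(c);hsv=cv2.cvtColor(c['f'],cv2.COLOR_BGR2HSV)
    m=(hsv[...,1]>70)&(P[...,2]>.02)&(P[...,2]<.06)&(P[...,0]>.52)&(P[...,0]<.63)&(P[...,1]>-.4)&(P[...,1]<-.22)
    q=P[m]
    if len(q)>20: print(n,len(q),q.min(0).round(3),q.max(0).round(3),cv2.minAreaRect(q[:,:2].astype(np.float32)))
    f=c['f'].astype(int)
    m=(P[...,2]>.03)&(P[...,2]<.05)&(f.max(2)<130)&(f.max(2)-f.min(2)<14)&(P[...,0]>.34)&(P[...,0]<.66)&(P[...,1]>-.44)&(P[...,1]<-.17)
    q=P[m]; print(n,'rim',len(q),cv2.minAreaRect(q[:,:2].astype(np.float32)))
E
```

```text
time_s: 15.95
tool_pos: [0.4563, -0.2295, 0.1955]
tool_rot: [-145.3, 0.5, -123.8]
force: [0.8, 0.5, 0.1]
grip_width: 0.0466
q [  24.  -12.   -5.  133.   16.   26. -117.] t 15.95 F [0.8 0.5 0.1] tip_p [-268.9 -339.   153.6] zaxis [ 0.48 -0.31 -0.82] tcp_p [-291.6 -321.   195.5]
turn [0.005 0.045 0.051] shift now-axes cm [6.96 0.94 5.82] after-axes [6.73 0.63 6.13] zT [ 0.45 -0.35 -0.82]
scene 459 [ 0.551 -0.384  0.021] [ 0.598 -0.297  0.055] ((0.5744354724884033, -0.34044480323791504), (0.0871778354048729, 0.0461592935025692), 89.07584381103516)
scene rim 1177 ((0.49640294909477234, -0.3119891285896301), (0.18671540915966034, 0.24118468165397644), 85.2580337524414)
side 460 [ 0.544 -0.389  0.02 ] [ 0.612 -0.293  0.054] ((0.5775975584983826, -0.34087803959846497), (0.08996208012104034, 0.06710733473300934), 84.06461334228516)
side rim 1526 ((0.5173082947731018, -0.313406378030777), (0.18911772966384888, 0.29132524132728577), 85.2757797241211)
```

```bash
python3 -m creep '[[2.4,0.6,1.3,0,0,0,0.3],[2.4,0.6,1.3,0,0,0,0.3],[2.5,0.6,1.6,0,0,0,0.3],[0,0,0.6,0,0,0,0.3]]'
python3 - <<'E'
from h import *
plan([.451,-.316,.034],35,yawp=-90-39,reach=.051)
c=cam('scene');cv2.imwrite('pics/c6.png',c['f'][60:360,150:550])
E
```

```text
time_s: 16.45
tool_pos: [0.4283, -0.2972, 0.1465]
tool_rot: [-144.9, 0.4, -122.8]
force: [0.1, 0.5, -1.1]
grip_width: 0.0465
q [ 22.  -7.   9. 135.   5.  16. -96.] t 16.45 F [ 0.1  0.5 -1.1] tip_p [-302.5 -403.6  104.8] zaxis [ 0.49 -0.31 -0.82] tcp_p [-325.7 -385.8  146.5]
turn [-0.002  0.014  0.01 ] shift now-axes cm [0.35 4.06 5.78] after-axes [0.31 4.05 5.8 ] zT [ 0.48 -0.32 -0.82]
```

View pics/c6.png

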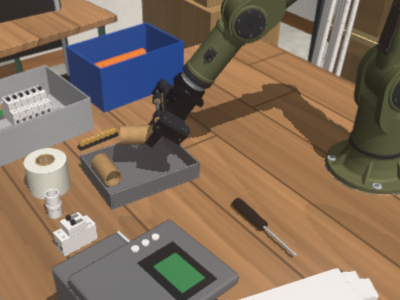

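The scene crop shows the core over the tray at (135,132), with the old core at (107,170) clear of it. I lower in steps.

```bash
python3 -m creep '[[0.1,1.1,1.6,0,0,0,0.3],[0.1,1.1,1.6,0,0,0,0.3],[0.1,0.6,0.9,0,0,0,0.3],[0,0,0,0,0,0,0.3]]'
python3 -c "
from h import *
plan([.451,-.316,.034],35,yawp=-90-39,reach=.051)"
```

```text
time_s: 16.9
tool_pos: [0.4341, -0.2954, 0.0986]
tool_rot: [-144.5, 0.3, -121.9]
force: [0.3, 0.1, -0.9]
grip_width: 0.0466
q [ 21.  -0.  10. 137.   1.   8. -92.] t 16.9 F [ 0.3  0.1 -0.9] tip_p [-296.  -402.2   57.1] zaxis [ 0.5  -0.3  -0.81] tcp_p [-319.7 -384.5   98.6]
turn [-0.008  0.023  0.022] shift now-axes cm [0.78 1.65 1.62] after-axes [0.78 1.62 1.65] zT [ 0.48 -0.32 -0.82]
```

```bash
python3 -m creep '[[0.3,0.2,0.5,-0.06,0,0,0.3],[0.2,0.4,0.6,-0.04,0,0,0.3],[0,0,0,0,0,0,0.3]]'
python3 -c "
from h import *
plan([.451,-.316,.034],30,yawp=-90-39,reach=.051)"
```

```text
time_s: 17.2
tool_pos: [0.4356, -0.2976, 0.0884]
tool_rot: [-150.2, 0.4, -121.4]
force: [0.5, -0.2, 0.1]
grip_width: 0.0463
q [ 21.   2.  11. 134.  -4.  14. -86.] t 17.2 F [ 0.5 -0.2  0.1] tip_p [-298.  -401.7   44.1] zaxis [ 0.43 -0.25 -0.87] tcp_p [-318.5 -386.8   88.4]
turn [0.004 0.025 0.031] shift now-axes cm [0.67 0.74 0.75] after-axes [0.68 0.73 0.76] zT [ 0.42 -0.28 -0.87]
```

```bash
python3 -m creep '[[0,0.25,0.4,0,0,0,0.3],[0,0.2,0.4,0,0,0,0.3],[0,0.1,0.15,0,0,0,0.3]]'
python3 -c "
from h import *
plan([.451,-.316,.034],30,yawp=-90-39,reach=.051)"
```

```text
time_s: 17.5
tool_pos: [0.4379, -0.2969, 0.0795]
tool_rot: [-149.8, 0.4, -121.2]
force: [-1.0, 0.3, 2.5]
grip_width: 0.0466
q [ 21.   4.  10. 134.  -5.  12. -85.] t 17.5 F [-1.   0.3  2.5] tip_p [-295.4 -401.4   35.4] zaxis [ 0.43 -0.26 -0.86] tcp_p [-316.2 -386.4   79.5]
turn [-0.003  0.027  0.034] shift now-axes cm [ 0.84  0.44 -0.11] after-axes [ 0.86  0.41 -0.08] zT [ 0.42 -0.28 -0.87]
```

```bash
python3 -m creep '[[0,0,0,0,0,0,0.58],[0,0,0,0,0,0,0.65],[0,0,0,0,0,0,0.75],[0,0,0,0,0,0,0.75],[0,0,-1,0,0,0,0.75],[0,0,-2,0,0,0,0.75],[0,0,-3,0,0,0,0.75],[0,-1,-4,0,0,0,0.75],[0,-1,-4,0,0,0,0.75],[0,-1,-3,0,0,0,0.75],[0,0,0,0,0,0,0.75]]'
python3 - <<'E'
from h import *
plan([.451,-.316,.2],30,yawp=-90-39,reach=.051)
c=cam('scene');cv2.imwrite('pics/c7.png',c['f'][60:480,100:600])
E
```

```text
time_s: 18.6
tool_pos: [0.3902, -0.2716, 0.2247]
tool_rot: [-150.7, 0.1, -121.4]
force: [-0.4, 0.3, -0.5]
grip_width: 0.0652
q [ 34. -17.  -2. 132.  -2.  36. -88.] t 18.6 F [-0.4  0.3 -0.5] tip_p [-341.2 -371.6  180.2] zaxis [ 0.42 -0.25 -0.87] tcp_p [-361.3 -356.7  224.7]
turn [0.012 0.022 0.034] shift now-axes cm [ 0.51 -5.28  0.73] after-axes [ 0.32 -5.28  0.8 ] zT [ 0.42 -0.28 -0.87]
```

View pics/c7.png

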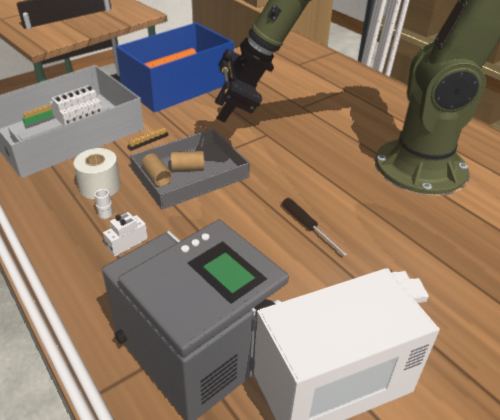

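The scene crop shows both cores lying in the tray at (157,170) and (187,160), the cover wide open, and the other objects where they were. One numeric check, then I hand in.

```bash
python3 -m creep '[[0,0,0,0,0,0,0.75],[0,0,0,0,0,0,0.75],[0,0,0,0,0,0,0.75]]' | head -1
python3 - <<'E'
from h import *
import pickle
for n in ['scene','side']:
    c=cam(n);P=cloud(c);f=c['f'];old=pickle.load(open(n+'.pkl','rb'))
    m=(P[...,2]>.180)&(P[...,2]<.195)&(f.min(2)>150)&(P[...,0]>.4)&(P[...,0]<.8)&(P[...,1]>0.1)&(P[...,1]<.5)
    q=np.array([w2p(p) for p in P[m]]); 
    h=cv2.convexHull(q[:,:2].astype(np.float32)); print(n,cv2.approxPolyDP(h,10,True)[:,0].round(0).tolist())
    hsv=cv2.cvtColor(f,cv2.COLOR_BGR2HSV)
    m=(hsv[...,1]>70)&(P[...,2]>.02)&(P[...,2]<.06)&(P[...,0]>.38)&(P[...,0]<.545)&(P[...,1]>-.4)&(P[...,1]<-.23)
    print('core',P[m].mean(0).round(3),P[m].max(0).round(3))
    d=(np.abs(f.astype(int)-old['f']).max(2)>50).astype(np.uint8)
    if n=='side': print('breaker_one px changed',d[415:475,265:330].sum(),'breaker2/coupling/roll',d[190:270,275:370].sum(),'driver',d[330:395,325:400].sum())
    else: print('b2/coupling/roll',d[205:315,170:247].sum(),'bar',d[185:210,225:272].sum(),'driver',d[255:318,378:450].sum())
print(env.get_obs()['force'])
order.sign_off()
E
```

```text
time_s: 18.95
scene [[44.0, 226.0], [-166.0, 297.0], [-205.0, 184.0], [6.0, 103.0]]
core [ 0.497 -0.317  0.042] [ 0.536 -0.288  0.057]
b2/coupling/roll 0 bar 0 driver 203
side [[44.0, 227.0], [-170.0, 298.0], [-206.0, 186.0], [10.0, 101.0]]
core [ 0.489 -0.319  0.041] [ 0.545 -0.286  0.054]
breaker_one px changed 0 breaker2/coupling/roll 0 driver 0
[ 0.63382109  0.34340782 -0.50554875]
the job is handed in; nothing more can be done
```

The job is done and handed in at about 19 s of the 67 s allowed: the empty core is in the scrap tray and the cover is wide open.

- **Cover:** I pressed the ribbed pad to its stop at about 7–8 N along the press, about 11 N at the stop itself. It sprang ajar, and I swung it open from behind the rim. My last push ran into the end of its swing with a brief force of about 20 N before I backed off, harder than I meant. The final check puts the cover at about 1.9 rad.
- **Core:** I drew it straight off with about 3 N and almost no sideways force. It now lies in the tray beside the old core; I released it just as it touched the tray floor.
- **Other things on the bench:** The before-and-after pictures show no change at the two breakers, coupling, new roll and terminal bar. Around the screwdriver the scene camera showed 203 changed pixels but the side camera none. I put that down to a shadow and did not check further.
- **At hand-in:** The arm was clear of everything, with only about 0.5 N of noise on the wrist.

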